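# Find the breaker that still resets and switch on its circuit

### The job

The breakers of the balloon blowers' switch panel have tripped, and all but one of the four are burnt out. Press their reset buttons gently (one cracks above 30 N) until you feel the one that breaks over with a snap; the burnt-out ones stay soft, and every button comes back out. Then flip on the toggle of the circuit that snapped, leave the other three toggles off, and do not disturb the things round the panel.

Things in the scene. Friction and masses are not known exactly. Their poses are not given: they have to be found in the camera images.
- panel: fixed switch panel, 130 (x) x 210 (y) x 60 mm high: black housing, aluminium top plate. Origin: centre of the underside; x to its rear, y to its left, z up. Four circuits, 1 to 4, 48 mm apart from y = +72 to -72 mm: each a steel toggle (x = -30 mm) and behind it a round black breaker button (x = +30 mm). One breaker is healthy: which, changes. The tall cabinet on the right comes within 0.5 m of the robot.
- button_1_top (a point): centre of the top of circuit 1's breaker button (17 mm across), at panel x +30, y +72 mm; popped out it stands 8 mm above the face plate (68 mm above the panel's underside)
- button_1 (a joint): travel of circuit 1's breaker button, straight down, m: 0 out (start), 0.0045 at its hard stop; it always springs back out. Burnt out: stays soft, 0.8 N at first touch rising evenly to 3 N at the stop. Healthy: rises to 6 to 8 N within 3 mm, then breaks over with a snap to about 2 N; this happens once, after which it is soft too. Any button cracks above 30 N.
- contact_1 (a joint): the contact hidden inside circuit 1's breaker, m: 0 open (start), about 0.00015 closed, which only the snap of the healthy breaker makes and keeps. Far below the noise of the reading: it can be felt at the button, not read.
- toggle_1 (a joint): circuit 1's toggle, a steel bat handle 9 mm thick, 30 mm long from its pivot at panel x -30, y +72, z 60 mm; rad: 0 off (leans 0.4 rad to the panel's front, -x; the start), 0.8 on (leans 0.4 rad to +x, towards its button). Pushed past upright (0.4) it flips over by itself; under 2 N at the tip.
- button_2_top (a point): centre of the top of circuit 2's breaker button (17 mm across), at panel x +30, y +24 mm; popped out it stands 8 mm above the face plate (68 mm above the panel's underside)
- button_2 (a joint): travel of circuit 2's breaker button, straight down, m: 0 out (start), 0.0045 at its hard stop; it always springs back out. Feel as told for button_1.
- contact_2 (a joint): the contact hidden inside circuit 2's breaker, m: 0 open (start), about 0.00015 closed, which only the snap of the healthy breaker makes and keeps. Far below the noise of the reading: it can be felt at the button, not read.
- toggle_2 (a joint): circuit 2's toggle, a steel bat handle 9 mm thick, 30 mm long from its pivot at panel x -30, y +24, z 60 mm; rad: 0 off (leans 0.4 rad to the panel's front, -x; the start), 0.8 on (leans 0.4 rad to +x, towards its button).
- button_3_top (a point): centre of the top of circuit 3's breaker button (17 mm across), at panel x +30, y -24 mm; popped out it stands 8 mm above the face plate (68 mm above the panel's underside)
- button_3 (a joint): travel of circuit 3's breaker button, straight down, m: 0 out (start), 0.0045 at its hard stop; it always springs back out. Feel as told for button_1.
- contact_3 (a joint): the contact hidden inside circuit 3's breaker, m: 0 open (start), about 0.00015 closed, which only the snap of the healthy breaker makes and keeps. Far below the noise of the reading: it can be felt at the button, not read.
- toggle_3 (a joint): circuit 3's toggle, a steel bat handle 9 mm thick, 30 mm long from its pivot at panel x -30, y -24, z 60 mm; rad: 0 off (leans 0.4 rad to the panel's front, -x; the start), 0.8 on (leans 0.4 rad to +x, towards its button).
- button_4_top (a point): centre of the top of circuit 4's breaker button (17 mm across), at panel x +30, y -72 mm; popped out it stands 8 mm above the face plate (68 mm above the panel's underside)
- button_4 (a joint): travel of circuit 4's breaker button, straight down, m: 0 out (start), 0.0045 at its hard stop; it always springs back out. Feel as told for button_1.
- contact_4 (a joint): the contact hidden inside circuit 4's breaker, m: 0 open (start), about 0.00015 closed, which only the snap of the healthy breaker makes and keeps. Far below the noise of the reading: it can be felt at the button, not read.
- toggle_4 (a joint): circuit 4's toggle, a steel bat handle 9 mm thick, 30 mm long from its pivot at panel x -30, y -72, z 60 mm; rad: 0 off (leans 0.4 rad to the panel's front, -x; the start), 0.8 on (leans 0.4 rad to +x, towards its button).
- marker: bystander: loose black marker pen, 140 x 19 mm, lying before the panel; origin: centre of its underside, y along it
- glitter_tin: bystander: loose flat round tin, 62 mm across, 22 mm high, left of the panel; origin: centre of the underside
- ribbon_spool: bystander: loose upright ribbon spool, 60 mm across, 75 mm high, behind the panel; origin: centre of the underside
- nozzle: bystander: loose upright brass nozzle, 30 mm across, 80 mm high, behind the panel; origin: centre of the underside

How it is judged:
By the outcome, as a careful person would: the job done as asked, in the order asked, and still so for the second after the job is handed in, with the robot touching nothing.
It also fails if it takes over 70 s, if anything falls off the work surface, if the arm or the gripper's body presses on something with over 40 N, if the wrist force passes 120 N, or if a joint passes its speed limit or range.

### The arm

A 6-joint arm with a two-finger parallel gripper is mounted at the origin on a cart in front of the work surface, level with it; the furniture and walls round the work are solid. World frame = base frame: x ahead of the robot, y to its left, z up, the work surface at z = 0. Lengths are in mm, angles in rad, forces in N, time in s.
With the tool pointing down it reaches from about 225 to 725 mm from the base axis. Payload 3.1 kg.
Tool frame: the origin (TCP) lies at the very end of the fingers, on their centre line; the grasp point (between the pads) lies 19 mm behind it; z points along the fingers, y is the line along which they close (so a half turn about z gives the same grasp; the last joint's range is limited). The gripper opens to 85 mm and grips with 20 to 120 N. Pads are 22 mm wide; open, the fingers measure 114 mm over their backs; the gripper's body (76 mm by 85 mm) begins 54 mm behind the grasp point. The pads swing forward as they close: fully open they stand 13 mm farther back than shut.
Start: joints at [1.202, 0.048, 0.099, 1.622, 0, 1.443], TCP at [125.21, 509.843, 231.312] pointing down, gripper open.
Joint ranges: [-2.91, 2.91], [-0.99, 1.94], [-1.21, 1.42], [-2.12, 2.29], [-1.49, 1.47], [-3.14, 3.14]. Speed limits (rad/s): [2.79, 2.79, 3.14, 3.14, 3.14, 3.14].

### API

Orientations are given as a unit quaternion [w, x, y, z].
In Python, from plant import manip, snapshot, camera_info, job gives the robot as it stands.
- The arm moves only by the tool apply_moves, never from a script. Its argument "targets" is a list of rows, each a list of 5 numbers: the shift along the tool's x, y, z in mm, then the turn about the tool's z in degrees, then the opening, from 0 (shut) to 1 (fully open). A call has exactly 10 rows; each row shifts and turns the commanded pose from where the row before left it, along the tool's axes as they then stand; what a row does not reach is not made up. A row lasts 1/10 s, in which the tool goes at most 50 mm and 8.59 degrees, less where a joint would pass 70% of its speed; a pose out of reach is approached as far as the arm can. A call with a gripper value outside its range is refused whole. The fingers move at their own pace and stop on an object; "newtons" is the grip in N (left out, the last holds). Time passes only in rows, so rows that do not move let the fingers close, or fill a call up. It gives the time, the measured TCP pose, the force, the opening and the grip force at its end, in the units of the state.
- manip.sense(): the state, without advancing time (a new reading comes with each control period).
- snapshot(name): name is "scene" or "top" or "wrist"; returns the picture (384x512x3 uint8, red, green, blue); there is no depth.
- camera_info(name): a dict with "camera_matrix" (3x3 intrinsics, pixels), "cam_to_world" (4x4, takes a point from camera to world coordinates). Camera axes: x right, y down, z forward; pixel columns grow to the right and rows downward; lengths in mm; the calibration is good to about 2 mm. A picture is of the moment at which its call begins: read the wrist's pose just before it. camera_info takes no time and is no camera call; for the wrist camera it gives the pose at the moment of the call.
- job.finish_job(): hands the job in; it is judged then, once.
The state is a dict: "clock": time; "joint_pos": joint angles; "dq": joint speeds; "joint_efforts": joint torques, N m; "tool_pos": TCP position; "orientation": TCP orientation; "ft_force": force on the tool from outside, world axes, zero at the start; "torque": the same for the moment, N m; "opening": finger opening in mm; "gripper_force": force on a finger pad.
Only numpy, scipy, OpenCV 4.12 (cv2) and the standard library are available. Lean on these libraries where they do the work, as an engineer would, in place of code of your own. Each camera call takes 0.05 s, during which the arm holds its last target. There are 200 camera calls.

## Working session

There is one attempt and no reset: what is moved stays moved. The work goes in short steps, Python scripts to look and compute and a tool call to move; the robot and the scene stay as the last step left them, time stands still between calls to the robot, and variables do not carry over. Pictures are saved under pics/ and viewed, at most 10 in all, crops included, and the job is handed in when it is done.

Besides the shell and the picture viewer there is one more tool, called after "Request:" as name([rows], argument=value, ...), one row to a line, values as JSON. apply_moves: Moves the arm, as the interface text tells. Its arguments: {"type":"object","properties":{"targets":{"type":"array"},"newtons":{"type":"number"}},"required":["targets"]}

```bash
mkdir -p pics
python3 - <<'E'
from plant import manip, snapshot, camera_info, job
import cv2,numpy as np
s=manip.sense(); print({k:np.round(v,3).tolist() for k,v in s.items()})
for n in("scene","top"):
    im=snapshot(n); cv2.imwrite(f"pics/{n}0.png",im[:,:,::-1])
    c=camera_info(n); print(n,np.round(c["camera_matrix"],1).tolist(),np.round(c["cam_to_world"],3).tolist())
a=cv2.imread("pics/scene0.png");b=cv2.imread("pics/top0.png")
cv2.imwrite("pics/both.png",np.vstack([a,b])[:, :])
E
```

```text
{'clock': 0.0, 'joint_pos': [1.202, 0.049, 0.098, 1.622, 0.0, 1.443], 'dq': [0.002, -0.001, 0.001, -0.003, -0.001, 0.001], 'joint_efforts': [-0.0, -33.878, 32.002, 0.02, -0.0, 0.0], 'tool_pos': [124.99, 509.281, 230.08], 'orientation': [-0.0, 0.12, 0.993, -0.001], 'ft_force': [-0.28, -0.223, -0.831], 'torque': [0.046, 0.023, 0.024], 'gripper_force': 0.0, 'opening': 85.485}
scene [[373.8, 0.0, 254.2], [0.0, 373.8, 188.3], [0.0, 0.0, 1.0]] [[-0.9, 0.242, -0.362, 827.889], [0.435, 0.526, -0.731, 949.149], [0.014, -0.816, -0.578, 585.74], [0.0, 0.0, 0.0, 1.0]]
top [[465.6, 0.0, 243.7], [0.0, 465.6, 197.3], [0.0, 0.0, 1.0]] [[0.002, -0.996, 0.094, 442.112], [-1.0, -0.001, 0.015, 322.251], [-0.015, -0.094, -0.995, 981.174], [0.0, 0.0, 0.0, 1.0]]
```

View pics/top0.png

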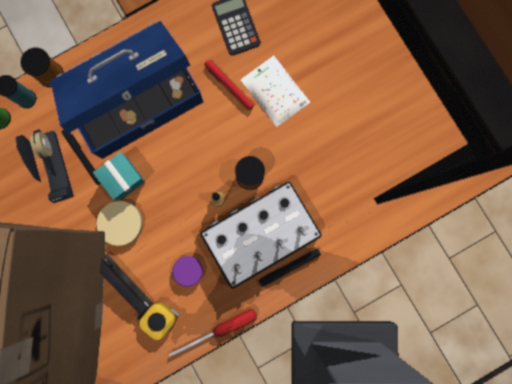

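View pics/scene0.png

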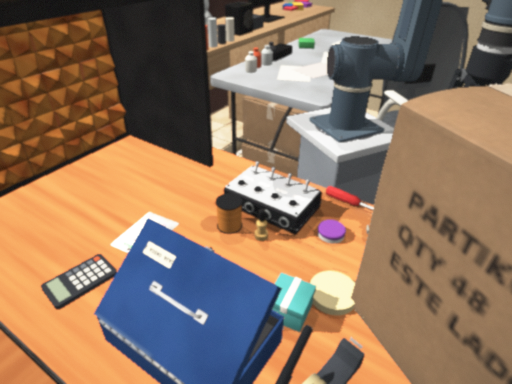

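The top view shows the panel centred near pixel (261,235), turned about 30°. Its buttons, circuits 1 to 4, are near (221,241), (242,227), (263,216) and (285,203), with the toggles below them. The marker is at (290,268), the tin at (187,270), the nozzle at (218,198) and the spool at (250,172). A big box stands on the left and the cabinet on the right.

```bash
cat > h.py <<'E'
import numpy as np,cv2
from plant import manip,snapshot,camera_info,job
def ray(uv,z,c):
    K=c["camera_matrix"];T=np.array(c["cam_to_world"])
    d=T[:3,:3]@np.linalg.solve(K,[uv[0],uv[1],1]);o=T[:3,3]
    return o+d*(z-o[2])/d[2]
def proj(p,c):
    T=np.linalg.inv(c["cam_to_world"]);q=np.array(c["camera_matrix"])@(T[:3,:3]@p+T[:3,3]);return q[:2]/q[2]
E
python3 - <<'E'
from h import *
im=cv2.imread("pics/top0.png");c=camera_info("top")
hsv=cv2.cvtColor(im,cv2.COLOR_BGR2HSV)
m=((hsv[...,1]<60)&(hsv[...,2]>110)).astype(np.uint8);m[:175]=0;m[295:]=0;m[:,:195]=0;m[:,330:]=0
m=cv2.morphologyEx(m,cv2.MORPH_OPEN,np.ones((3,3)))
cs,_=cv2.findContours(m,0,1);cc=max(cs,key=cv2.contourArea)
r=cv2.minAreaRect(cc);print(r);P=[ray(p,60,c) for p in cv2.boxPoints(r)];print(np.round(P,1), np.mean(P,0))
g=cv2.cvtColor(im,6)
B=[]
for p in[(221,241),(242,227),(263,216),(285,203)]:
    w=g[p[1]-7:p[1]+8,p[0]-7:p[0]+8]; k=(w<70)
    ys,xs=np.nonzero(k);uv=(p[0]-7+xs.mean(),p[1]-7+ys.mean());B.append(ray(uv,66,c));print(k.sum(),np.round(uv,1),np.round(B[-1],1))
B=np.array(B);d=B[0]-B[3];print(np.degrees(np.arctan2(d[1],d[0]))-90,np.linalg.norm(d))
E
```

```text
((260.48187255859375, 233.96890258789062), (61.328311920166016, 101.78195190429688), 59.74356460571289)
[[458.3 420.   60. ]
 [560.4 245.8  60. ]
 [455.4 185.8  60. ]
 [355.2 358.4  60. ]] [457.3185285 302.5012951  60.       ]
52 [220.9 239.4] [446.  380.3  66. ]
48 [242.  227.2] [469.8 339.   66. ]
47 [263.  214.8] [494.3 297.7  66. ]
50 [284.1 202.7] [518.3 256.1  66. ]
30.191025952843376 143.69226852015055
```

Request:
apply_moves([
  [0,-30,0,0,1],
  [0,-30,0,0,0.5],
  [0,-30,0,0,0],
  [-40,-30,0,0,0],
  [-45,0,0,0,0],
  [-45,0,0,0,0],
  [-45,0,0,0,0],
  [-45,0,0,0,0],
  [-45,0,0,0,0],
  [-45,0,0,0,0],
])

```text
clock: 1.1
tool_pos: [399.1, 318.4, 230.7]
orientation: [-0.0, 0.12, 0.993, -0.0]
ft_force: [-0.1, 0.5, 0.7]
opening: 0.1
gripper_force: 0.0
```

Request:
apply_moves([
  [-30,0,0,0,0],
  [-20,0,0,0,0],
  [0,0,0,-7,0],
  [0,0,0,-7,0],
  [0,0,0,-7,0],
  [0,0,0,-7,0],
  [0,0,0,-8,0],
  [0,0,0,-8,0],
  [0,0,0,0,0],
  [0,0,0,0,0],
])

```text
clock: 2.1
tool_pos: [446.0, 307.3, 230.8]
orientation: [-0.0, -0.259, 0.966, -0.0]
ft_force: [0.2, -0.4, -0.1]
opening: 0.1
gripper_force: 0.0
```

Run:
```python
from h import *
s=manip.sense(); print({k:np.round(v,3).tolist() for k,v in s.items()})
c=camera_info("wrist");im=snapshot("wrist"); cv2.imwrite("pics/w0.png",im[:,:,::-1])
np.savez("w0.npz",K=c["camera_matrix"],T=c["cam_to_world"]);print(np.round(c["cam_to_world"],2).tolist())
```

```text
{'clock': 2.1, 'joint_pos': [0.48, 0.093, 0.145, 1.624, 0.0, -0.045], 'dq': [0.0, -0.001, 0.0, -0.001, -0.001, -0.006], 'joint_efforts': [-0.004, -35.556, 32.0, 0.009, -0.001, -0.028], 'tool_pos': [446.005, 307.339, 230.823], 'orientation': [-0.0, -0.259, 0.966, -0.0], 'ft_force': [0.244, -0.391, -0.101], 'torque': [0.009, 0.033, 0.012], 'gripper_force': 0.0, 'opening': 0.054}
[[-0.5, 0.83, 0.24, 385.52], [0.87, 0.48, 0.14, 270.86], [-0.0, 0.28, -0.96, 374.03], [0.0, 0.0, 0.0, 1.0]]
```

View pics/w0.png

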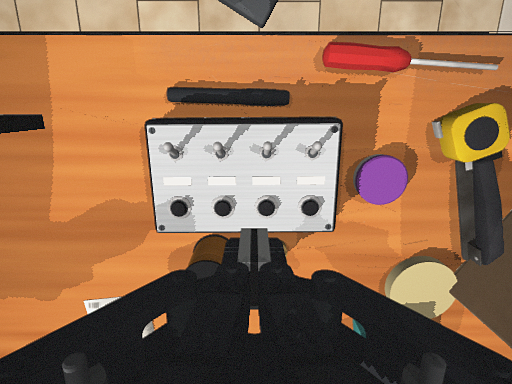

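The wrist view looks straight at the panel with image down as panel +x. Buttons 1 to 4 are at (311,207), (266,207), (222,207) and (179,207), and the toggles run along row 150.

Run:
```python
from h import *
d=np.load("w0.npz");c={"camera_matrix":d["K"],"cam_to_world":d["T"]}
im=cv2.imread("pics/w0.png");g=cv2.cvtColor(im,6);B=[]
for p in[(311,207),(266,207),(222,207),(179,207)]:
    k=(g[p[1]-14:p[1]+15,p[0]-14:p[0]+15]<75).astype(np.uint8)
    n,l,st,ce=cv2.connectedComponentsWithStats(k);i=l[14,14];uv=ce[i]+np.array(p)-14
    B.append(ray(uv,66,c));print(st[i],np.round(uv,1),np.round(B[-1],1))
B=np.array(B);v=B[0]-B[3];print(np.degrees(np.arctan2(v[1],v[0]))-90,np.linalg.norm(v))
s=manip.sense();w,x,y,z=s["orientation"]
from scipy.spatial.transform import Rotation as R
M=R.from_quat([x,y,z,w]).as_matrix()
print("tool y angle",np.degrees(np.arctan2(M[1,1],M[0,1])))
for b in B: print("tool-frame shift",np.round(M.T@(np.r_[b[:2],68]-s["tool_pos"]),1))
```

```text
[  5   6  17  17 214] [310.  207.1] [447.6 377.4  66. ]
[  6   7  17  16 205] [266.2 207.3] [471.8 336.3  66. ]
[  7   7  16  16 205] [222.5 207.7] [496.  295.3  66. ]
[  6   7  17  17 214] [178.7 207.9] [520.1 254.2  66. ]
30.44527708436756 142.92008716327663
tool y angle 120.06298700737389
tool-frame shift [-36.6  59.8 162.9]
tool-frame shift [-36.9  12.1 162.9]
tool-frame shift [-37.3 -35.5 162.9]
tool-frame shift [-37.5 -83.1 162.9]
```

Request:
apply_moves([
  [-18,6,0,0,0],
  [-19,7,0,0,0],
  [0,0,30,0,0],
  [0,0,40,0,0],
  [0,0,40,0,0],
  [0,0,30,0,0],
  [0,0,15,0,0],
  [0,0,4,0,0],
  [0,0,0,0,0],
  [0,0,0,0,0],
])

```text
clock: 3.15
tool_pos: [473.1, 338.1, 74.7]
orientation: [0.002, -0.26, 0.966, 0.0]
ft_force: [0.4, -0.6, 0.4]
opening: 0.0
gripper_force: 0.0
```

Run:
```python
from h import *
s=manip.sense(); print(s["tool_pos"],s["ft_force"],s["torque"])
cv2.imwrite("pics/w1.png",snapshot("wrist")[:,:,::-1])
```

```text
[473.13123163 338.11148492  74.66733012] [ 0.36813337 -0.58529746  0.44634253] [ 0.06261396 -0.00485951 -0.00577469]
```

View pics/w1.png

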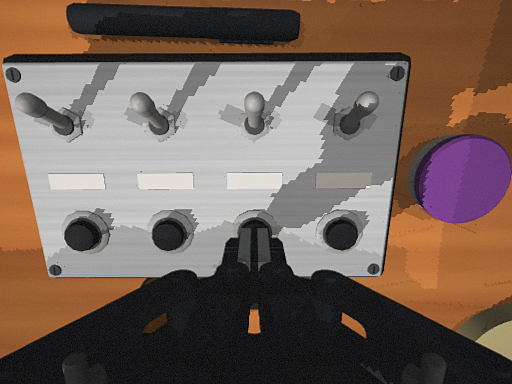

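The closed fingertips sit over button 2, near (254,228). The other buttons are clear of the tool.

Request:
apply_moves([
  [0,0,3,0,0],
  [0,0,2,0,0],
  [0,0,1,0,0],
  [0,0,0,0,0],
  [0,0,0,0,0],
  [0,0,0,0,0],
  [0,0,0,0,0],
  [0,0,0,0,0],
  [0,0,0,0,0],
  [0,0,0,0,0],
])

```text
clock: 4.2
tool_pos: [472.0, 337.5, 66.6]
orientation: [0.0, -0.261, 0.965, 0.0]
ft_force: [1.1, 1.2, 2.7]
opening: 0.0
gripper_force: 1.1
```

Request:
apply_moves([
  [0,0,0.5,0,0],
  [0,0,0.5,0,0],
  [0,0,0,0,0],
  [0,0,0,0,0],
  [0,0,0,0,0],
  [0,0,0,0,0],
  [0,0,0,0,0],
  [0,0,0,0,0],
  [0,0,0,0,0],
  [0,0,0,0,0],
])

```text
clock: 5.2
tool_pos: [472.0, 337.5, 66.5]
orientation: [0.001, -0.261, 0.965, 0.0]
ft_force: [-0.6, -0.0, 4.9]
opening: 0.1
gripper_force: 2.9
```

Request:
apply_moves([
  [0,0,0.5,0,0],
  [0,0,0.5,0,0],
  [0,0,0,0,0],
  [0,0,0,0,0],
  [0,0,0,0,0],
  [0,0,0,0,0],
  [0,0,0,0,0],
  [0,0,0,0,0],
  [0,0,0,0,0],
  [0,0,0,0,0],
])

```text
clock: 6.2
tool_pos: [472.0, 337.5, 66.2]
orientation: [0.001, -0.261, 0.965, 0.0]
ft_force: [-0.4, -0.4, 8.8]
opening: -0.3
gripper_force: 4.2
```

Request:
apply_moves([
  [0,0,0.5,0,0],
  [0,0,0.5,0,0],
  [0,0,0,0,0],
  [0,0,0,0,0],
  [0,0,0,0,0],
  [0,0,0,0,0],
  [0,0,0,0,0],
  [0,0,0,0,0],
  [0,0,0,0,0],
  [0,0,0,0,0],
])

```text
clock: 7.2
tool_pos: [472.0, 337.5, 63.7]
orientation: [0.0, -0.261, 0.965, 0.0]
ft_force: [1.5, 1.1, 5.3]
opening: -0.1
gripper_force: 2.6
```

Run:
```python
from h import *
for i in range(3):
    s=manip.sense(); print(s["clock"],np.round(s["tool_pos"],2),np.round(s["ft_force"],2),np.round(s["torque"],2),s["gripper_force"],np.round(s["joint_pos"],4))
    if i<2: cv2.imwrite(f"pics/w2_{i}.png",snapshot("wrist")[:,:,::-1])
```

```text
7.2 [471.97 337.48  63.65] [1.5  1.09 5.35] [ 0.12 -0.27  0.02] 2.5793345645070076 [ 0.5052  0.2177 -0.0482  1.3041  0.     -0.022 ]
7.25 [471.97 337.49  63.67] [1.27 0.08 4.96] [ 0.09 -0.25 -0.04] 2.5793737918138504 [ 0.5052  0.2176 -0.0482  1.3041  0.     -0.0219]
7.3 [471.97 337.49  63.67] [1.52 1.1  5.14] [ 0.16 -0.26  0.01] 2.579375021159649 [ 0.5052  0.2177 -0.0482  1.3042 -0.     -0.022 ]
```

The force rose to 8.8 N, then dropped to 5 N as the tip moved 2.5 mm further. That is the snap. I'll lift off and press the same button again; it should now be soft all the way.

Request:
apply_moves([
  [0,0,-4,0,0],
  [0,0,-5,0,0],
  [0,0,0,0,0],
  [0,0,0,0,0],
  [0,0,3,0,0],
  [0,0,2,0,0],
  [0,0,1,0,0],
  [0,0,0,0,0],
  [0,0,0,0,0],
  [0,0,0,0,0],
])

```text
clock: 8.3
tool_pos: [471.5, 337.3, 66.4]
orientation: [-0.0, -0.261, 0.965, -0.0]
ft_force: [-0.0, -1.0, 1.5]
opening: -0.1
gripper_force: 0.6
```

Request:
apply_moves([
  [0,0,0.5,0,0],
  [0,0,0.5,0,0],
  [0,0,0.5,0,0],
  [0,0,0.5,0,0],
  [0,0,0,0,0],
  [0,0,0,0,0],
  [0,0,0,0,0],
  [0,0,0,0,0],
  [0,0,0,0,0],
  [0,0,0,0,0],
])

```text
clock: 9.3
tool_pos: [471.7, 337.3, 64.3]
orientation: [0.0, -0.261, 0.965, 0.0]
ft_force: [-1.4, 0.2, 1.4]
opening: -0.1
gripper_force: 1.1
```

Same depth, only 1.4 N, so the re-press is soft and circuit 2 is the healthy one. Next I'll go over toggle 2 to its front side and look.

Request:
apply_moves([
  [0,0,-10,0,0],
  [0,0,-20,0,0],
  [0,0,-20,0,0],
  [20,0,0,0,0],
  [26,0,0,0,0],
  [26,0,0,0,0],
  [20,0,0,0,0],
  [8,0,0,0,0],
  [0,0,0,0,0],
  [0,0,0,0,0],
])

```text
clock: 10.3
tool_pos: [386.2, 287.5, 114.7]
orientation: [0.001, -0.26, 0.965, 0.0]
ft_force: [0.6, 0.1, 0.5]
opening: -0.1
gripper_force: 0.0
```

Run:
```python
from h import *
s=manip.sense(); c=camera_info("scene")
cv2.imwrite("pics/s1.png",cv2.resize(snapshot("scene")[130:280,190:380,::-1],None,fx=4,fy=4))
p=s["tool_pos"]; u=np.array([np.cos(np.radians(30.3)),np.sin(np.radians(30.3))]);v=np.array([-u[1],u[0]])
b=np.array([471.,337.5]); o=b-30*u-24*v; print("panel xy of TCP",u@(p[:2]-o),v@(p[:2]-o),p[2],s["ft_force"])
```

```text
panel xy of TCP -68.49571849806901 23.591436867308843 114.71325657414981 [0.63768053 0.13662379 0.54258851]
```

View pics/s1.png

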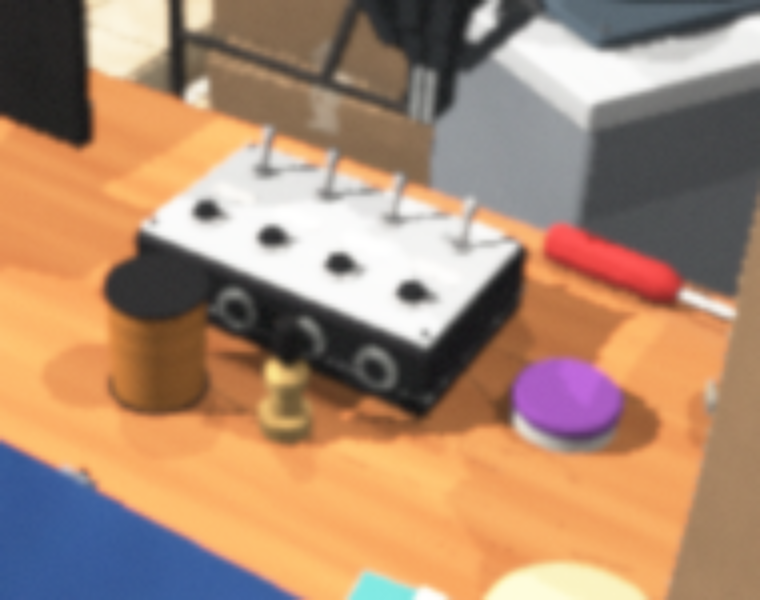

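The crop shows all four toggles still off and everything round the panel undisturbed. The fingertips, near (422,95), are above and in front of toggle 2 at (397,195). I'll descend and push.

Request:
apply_moves([
  [0,0,15,0,0],
  [0,0,15,0,0],
  [0,0,8,0,0],
  [0,0,0,0,0],
  [-5,0,0,0,0],
  [-5,0,0,0,0],
  [-4,0,0,0,0],
  [-4,0,0,0,0],
  [-3,0,0,0,0],
  [0,0,0,0,0],
])

```text
clock: 11.35
tool_pos: [403.8, 297.8, 76.4]
orientation: [0.0, -0.261, 0.965, 0.0]
ft_force: [-0.3, -0.4, 1.0]
opening: 0.1
gripper_force: 0.3
```

Request:
apply_moves([
  [-2,0,0,0,0],
  [-2,0,0,0,0],
  [-2,0,0,0,0],
  [-1,0,0,0,0],
  [0,0,0,0,0],
  [0,0,0,0,0],
  [0,0,0,0,0],
  [0,0,0,0,0],
  [0,0,0,0,0],
  [0,0,0,0,0],
])

```text
clock: 12.35
tool_pos: [409.4, 301.1, 76.3]
orientation: [-0.0, -0.261, 0.965, -0.0]
ft_force: [-0.1, -0.6, 0.7]
opening: 0.1
gripper_force: 0.0
```

Request:
apply_moves([
  [5,0,0,0,0],
  [10,0,0,0,0],
  [13,0,0,0,0],
  [0,0,-20,0,0],
  [0,0,-30,0,0],
  [0,0,-40,0,0],
  [0,0,-40,0,0],
  [0,0,-20,0,0],
  [0,0,0,0,0],
  [0,0,0,0,0],
])

```text
clock: 13.35
tool_pos: [384.9, 286.8, 226.2]
orientation: [0.0, -0.261, 0.965, 0.0]
ft_force: [-0.5, -0.9, -0.2]
opening: -0.1
gripper_force: 0.0
```

Run:
```python
from h import *
cv2.imwrite("pics/s2.png",cv2.resize(snapshot("scene")[130:280,190:380,::-1],None,fx=4,fy=4))
cv2.imwrite("pics/w3.png",snapshot("wrist")[:,:,::-1])
```

```text
(no output)
```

View pics/s2.png

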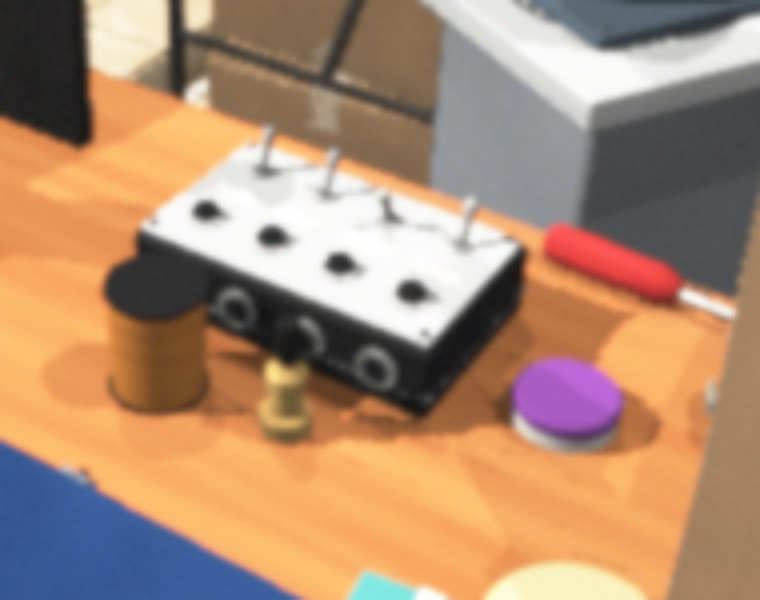

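View pics/w3.png

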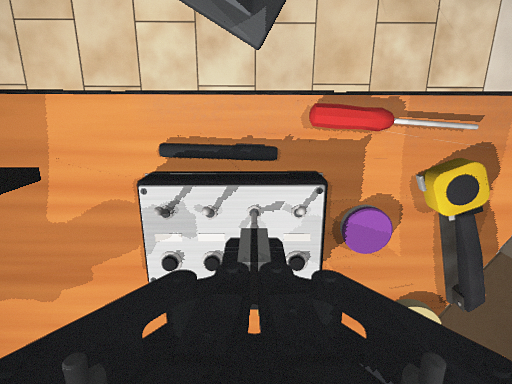

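The scene crop shows toggle 2, at (390,208), now leaning to the rear; the other three toggles still lean to the front. The wrist view agrees, with toggle 2 at (254,212). The marker, tin, nozzle and spool haven't moved, and the arm is clear.

```bash
python3 -c "
from plant import job
print(job.finish_job())"
```

```text
the job is handed in; nothing more can be done
None
```

The healthy breaker was circuit 2: its button rose to 8.8 N and snapped, then pressed soft. I flipped toggle 2 on, left the other three off with nothing round the panel moved, and handed the job in at about 13.5 s.

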